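# Unlock the coffee capsule box and hold it open

### The arm

A 6-joint arm with a two-finger parallel gripper is mounted at the origin on the work surface. World frame = base frame: x ahead of the robot, y to its left, z up, the work surface at z = 0. Lengths are in m, angles in rad, forces in N, time in s.
With the tool pointing down it reaches from about 0.35 to 0.85 m from the base axis. Payload 8.1 kg.
Tool frame: the origin (TCP) lies at the very end of the fingers, on their centre line; the grasp point (between the pads) lies 19 mm behind it; x points along the fingers, y is the direction in which the jaws open and shut, and the axes are right-handed (so a half turn about x gives the same grasp; the last joint's range is limited). The gripper opens to 93 mm and grips with 3 to 60 N. Pads are 15 mm wide; open, the fingers measure 128 mm over their backs; the gripper's body (75 mm by 188 mm) begins 65 mm behind the grasp point.
Start: joints at [-1.305, 0.13, 1.488, -0, 1.523, -0.085], TCP at [0.206, -0.563, 0.219] pointing down, gripper open.
Joint ranges: [-2.96, 2.96], [-0.89, 2.26], [0.02, 2.5], [-1.34, 4.48], [0, 2.73], [-2.66, 2.66]. Speed limits (rad/s): [2.39, 2.39, 2.79, 3.14, 3.14, 3.14].

### API

Orientations are given as a rotation vector (axis times angle).
In Python, from rig import robot gives the robot as it stands. The module is installed in compiled form; this text tells all that it offers.
- The arm moves only by the shell command python3 -m inch 'ROWS' [FORCE]. ROWS is JSON, a list that holds one entry, the list of rows, each a list of 7 numbers: the turn, a rotation vector about the tool's x, y, z in rad, then the shift along the tool's x, y, z in m, then the finger opening in m, from 0 to 0.093. A call has 1 to 20 rows; each row is the pose to reach, as a shift and turn from the pose measured when the call began, along the tool's axes at that moment; what a row does not reach only later rows make up. A row lasts 1/8 s, in which the tool goes at most 62.5 mm and 10.7 degrees, less where a joint would pass 70% of its speed; a pose out of reach is approached as far as the arm can. A call with a gripper value outside its range is refused whole. The fingers move at their own pace and stop on an object; FORCE is the grip in N (left out, the last holds). Time passes only in rows, so rows that repeat a pose let the fingers close. It gives the time, the measured TCP pose, the force and the opening at its end, in the units of the state.
- robot.get_obs(): the state, without advancing time (a new reading comes with each control period).
- robot.snapshot(name): name is "side" or "top" or "wrist"; returns the picture (400x640x3 uint8, blue, green, red); there is no depth.
- robot.get_calibration(name): a dict with "intrinsics" (3x3 intrinsics, pixels), "xyz" and "orientation" of the camera in the world. Camera axes: x right, y up, looking along -z (the intrinsics and any distortion apply to the point x, -y, -z); pixel columns grow to the right and rows downward; lengths in m; the calibration is good to about 2 mm. A picture is of the moment at which its call begins: read the wrist's pose just before it. get_calibration takes no time and is no camera call; for the wrist camera it gives the pose at the moment of the call.
- robot.finish_job(): hands the job in, once; it reports no verdict.
The state is a dict: "clock": time; "qpos": joint angles; "joint_vel": joint speeds; "joint_efforts": joint torques, N m; "eef_pos": TCP position; "eef_rot": TCP orientation; "ft_force": force on the tool from outside, world axes, zero at the start; "ft_torque": the same for the moment, N m; "finger_gap": finger opening in m.
Only numpy, scipy, OpenCV 4.12 (cv2) and the standard library are available. Lean on these libraries where they do the work, as an engineer would, in place of code of your own. Each camera call takes 0.05 s, during which the arm holds its last target.

### The job

Take the key with the long bar head out of the rack, push it fully home in the lock on top of the white capsule box, wiggling it past the pins if they stick, and turn it a quarter turn clockwise so that the shutter slides off the capsules. The lock springs back, so finish while still gripping the key and holding it turned. Leave the other two keys and everything else on the counter where they are.

Things in the scene. Friction and masses are not known exactly. Their poses are not given: they have to be found in the camera images.
- bar_key: the box's key, upright, 70 mm tall, about 40 g, in any one socket of the rack; its head is the longest of the three. Origin: centre of its lower tip, z up the key. From the tip: flat blade 0-17 mm, 14 wide (y) x 5 thick (x), rounded tip; round stem 5 mm across to 26; collar 22 mm across 26-30; neck 11 mm across to 42; head 42-70. Steel, head black plastic. A half turn about z fits as well.
- bar_key_head (a point): centre of the bar key's head, 56 mm above its tip: an upright black bar 44 mm long (along the key's y, parallel to the blade) x 12 mm thick (x) x 28 mm high. Best gripped here across the 12 mm. Axes those of the key.
- tab_key: wrong key, leave it: head a short black bar 22 mm long (y) x 12 x 28 mm, round shank, otherwise like the bar key; origin at its lower tip, z up
- knob_key: wrong key, leave it: head a round black knob 24 mm across, 28 mm high, round shank, otherwise like the bar key; origin at its lower tip, z up
- key_rack: fixed wooden key rack, 50 (x) x 190 (y) x 34 mm high, origin under its centre, z up. Three sockets at y = -62, 0, +62 mm, long side along y. The keys stand in them, collar on the rack's top, heads in one line along the rack; a key pulls straight up and is clear after 26 mm.
- capsule_box: fixed white box of coffee capsules, 200 (x) x 240 (y) x 100 mm high, origin under its centre, z up. A steel lock plate 56 x 56 x 6 mm lies on its top, centred on lock_mouth. Beside it a grey shutter (88 x 64 mm, top 104 mm above the counter) covers a window; it slides along the box's +y as the lock turns.
- lock_mouth (a point): centre of the keyhole at the lock plate's upper face, 106 mm above the counter, box axes, z up. A slot 17 mm long (y) x 8 mm wide (x), edges bevelled 2 mm, open straight down. The key goes in blade first, blade along y, until its collar rests on the plate: tip 26 mm below this point. The lock turns about the vertical through it.
- lock_pins (a point): inside the lock, 15 mm below the keyhole, on its axis. Two pairs of sprung sticky pins, at 14 and 22 mm below the keyhole, squeeze the blade: pushing past takes 5 to 12 N; yaw wiggles of a few degrees help. Only with the collar within 3 mm of the plate is the blade clear of the plate's slot and free to turn; once turned it cannot be pulled out.
- lock (a joint): angle of the lock's cylinder, rad: 0 locked (in line with the keyhole), grows as the key turns CLOCKWISE seen from above, end stop 1.65; the blade has about 0.15 rad of play in it. A spring turns it back to 0 when let go; holding a quarter turn takes about 0.13 N m.
- mug: white mug, 80 mm across, 90 mm high, origin under its centre; leave alone
- cup_stack: stack of white plastic cups, 67 mm across, about 80 mm high, origin under its centre; leave alone
- sugar_jar: glass jar with a steel cap, 68 mm across, 85 mm high, origin under its centre; leave alone
- napkins: pack of paper napkins, 110 x 110 x 60 mm, origin under its centre; leave alone
- spoon: spoon lying on the counter; leave alone
- stirrer_cup: black open cup, 68 mm across, 80 mm high, origin under its centre; leave alone
- saucer: white saucer, 120 mm across, 16 mm high, origin under its centre; leave alone
Not all that is in view belongs to the job. Of the things that look like the key_rack, the smaller one is meant.

How it is judged:
On the way, in this order (a step that is already met when the one before it is completed fails the run):
1. the bar key is lifted clear of the rack in the gripper (contact force between the fingers and bar_key above 1 N and z of bar_key in the frame of key_rack above 0.05 m), for 0.1 s.
2. the key is fully home in the lock, not yet turned (z of bar_key in the frame of lock_mouth below -0.0225 m and horizontal distance between bar_key and lock_mouth below 0.006 m and angle between bar_key's own z axis and vertical below 0.15 rad and value of joint lock below 0.5 rad), for 0.1 s.
3. the key, still home, has turned the lock a quarter turn clockwise (z of bar_key in the frame of lock_mouth below -0.0225 m and horizontal distance between bar_key and lock_mouth below 0.006 m and angle between bar_key's own z axis and vertical below 0.15 rad and value of joint lock above 1.2 rad), for 0.2 s.
At the end, for the whole second after the job is handed in: The bar key is home in the lock (tip over 22.5 mm below the keyhole, within 6 mm of its axis, upright within 0.15 rad), the lock at rest at 1.2 rad or more, the fingers gripping the key (over 1 N) for the last second; other keys and bystanders moved under 20 mm (all of step 3 and contact force between the fingers and bar_key above 1 N and velocity of joint lock between -0.3 and 0.3 rad/s); the arm keeps its last pose, push and grip.
It fails at once if another key moved more than 20 mm (distance of any of tab_key, knob_key from where it was at the start of the episode above 0.02 m).
It fails at once if something else on the counter moved more than 20 mm (distance of any of mug, cup_stack, sugar_jar, napkins, spoon, stirrer_cup, saucer from where it was at the start of the episode above 0.02 m).
It also fails if it takes over 58 s, if anything falls off the work surface, if the arm or the gripper's body presses on something with over 40 N, if the wrist force passes 120 N, or if a joint passes its speed limit or range.

## Working session

There is one attempt and no reset: what is moved stays moved. The work goes in short steps, Python scripts to look and compute and a shell command to move; the robot and the scene stay as the last step left them, time stands still between calls to the robot, and variables do not carry over. Pictures are saved under pics/ and viewed, and the job is handed in when it is done.

```bash
mkdir -p pics; cat > h.py <<'E'
import numpy as np, cv2
from rig import robot
from scipy.spatial.transform import Rotation as R
def snap(n,f):
    im=np.asarray(robot.snapshot(n)); cv2.imwrite('pics/'+f,im); return im
E
python3 - <<'E'
from h import *
o=robot.get_obs(); print(o)
for n in ('side','top','wrist'):
    c=robot.get_calibration(n); print(n,c); snap(n,n+'0.png')
E
```

```text
{'clock': 0.0, 'qpos': array([-1.30543132e+00,  1.31160386e-01,  1.48927024e+00, -1.28586330e-05,
        1.52302515e+00, -8.54008971e-02]), 'joint_vel': array([ 0.00054928,  0.00052907, -0.001759  , -0.00141532,  0.00042567,
       -0.00057773]), 'joint_efforts': array([-1.48629402e-03, -5.59839535e+01, -4.91765928e+01,  7.70863658e-02,
        3.55214020e-02, -1.47791084e-04]), 'eef_pos': array([ 0.20603403, -0.56290011,  0.2175929 ]), 'eef_rot': array([ 2.03120514,  0.36188328, -2.03157692]), 'ft_force': array([-0.443962  ,  0.66884776, -0.51433326]), 'ft_torque': array([-0.01219957,  0.0176929 , -0.00456539]), 'finger_gap': 0.09273481332293075}
side {'intrinsics': array([[366.53717193,   0.        , 320.52797756],
       [  0.        , 366.53717193, 202.97300116],
       [  0.        ,   0.        ,   1.        ]]), 'xyz': array([ 0.44085995, -0.84388093,  0.6465933 ]), 'orientation': array([ 0.99668433, -0.07547627, -0.16047619])}
top {'intrinsics': array([[512.47928521,   0.        , 323.1666662 ],
       [  0.        , 512.47928521, 202.15550341],
       [  0.        ,   0.        ,   1.        ]]), 'xyz': array([0.25200533, 0.00471393, 1.65046979]), 'orientation': array([ 0.14815263, -0.14968424, -1.5789307 ])}
wrist {'intrinsics': array([[337.09886385,   0.        , 317.1787343 ],
       [  0.        , 337.09886385, 196.69372387],
       [  0.        ,   0.        ,   1.        ]]), 'xyz': array([ 0.2831385 , -0.53544291,  0.38308138]), 'orientation': array([-0.26317254,  0.18820863, -1.21067491])}
```

View pics/side0.png

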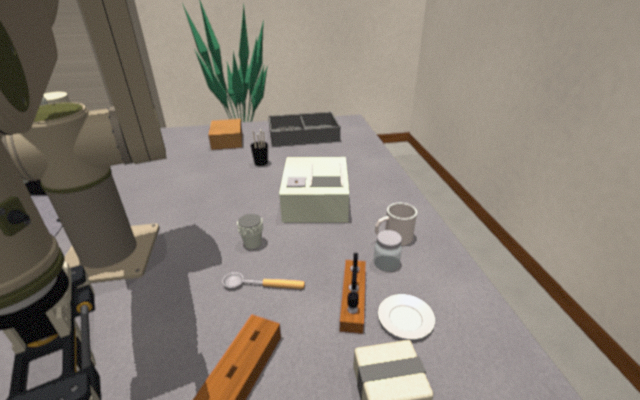

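View pics/top0.png

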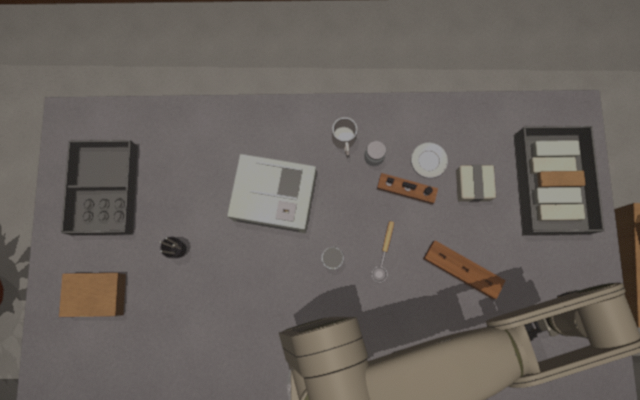

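View pics/wrist0.png

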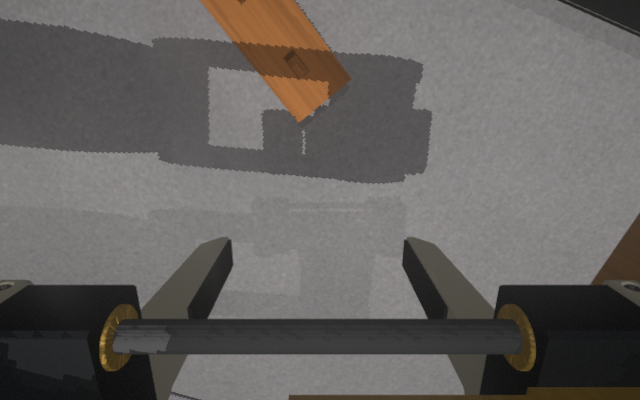

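The top view shows a small rack with keys at about (407,188), a larger empty rack at (463,270), and the capsule box at (272,193) with its lock plate at (286,211). I'll crop in on these.

```bash
python3 - <<'E'
from h import *
a=cv2.imread('pics/top0.png'); s=cv2.imread('pics/side0.png')
c1=cv2.resize(a[165:215,365:450],None,fx=8,fy=8,interpolation=cv2.INTER_CUBIC)
c2=cv2.resize(a[145:240,220:325],None,fx=6,fy=6,interpolation=cv2.INTER_CUBIC)
c3=cv2.resize(s[240:340,310:410],None,fx=6,fy=6,interpolation=cv2.INTER_CUBIC)
for i,c in enumerate((c1,c2,c3)): cv2.imwrite(f'pics/c{i}.png',cv2.convertScaleAbs(c,alpha=1.4))
E
```

```text
(no output)
```

View pics/c0.png

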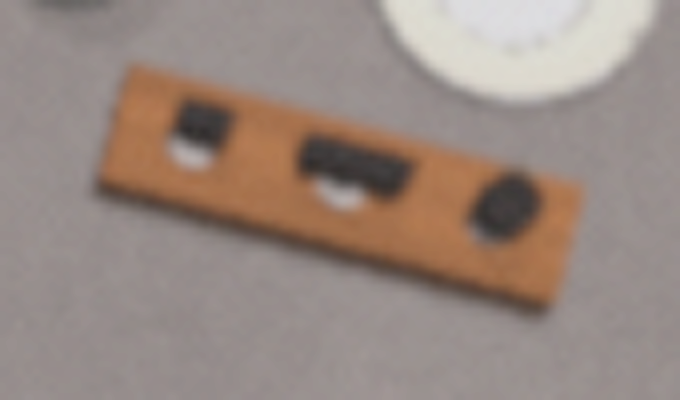

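View pics/c1.png

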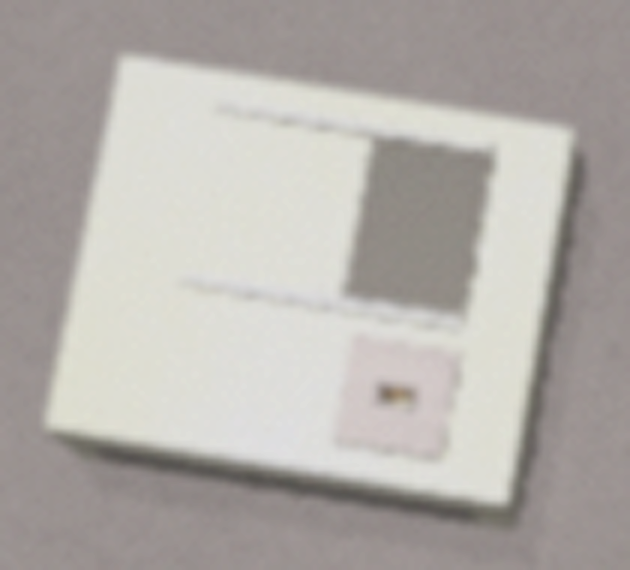

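View pics/c2.png

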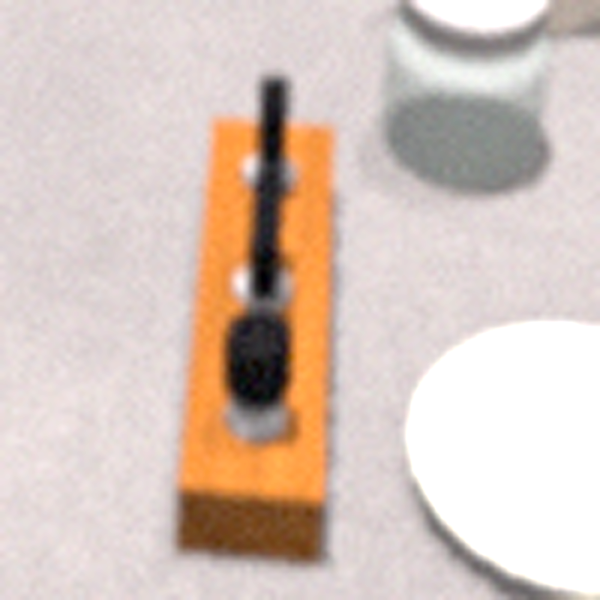

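Candidates for the bar key, in top-image pixels:
- **Short bar (tab key):** (390,181)
- **Long bar:** (409,186)
- **Round knob:** (428,190)
- **Larger empty rack:** (463,270), which is a decoy.

The crops show the middle head is the longest, so I choose (409,186). Next I'll work out positions.

```bash
cat >> h.py <<'E'
def w(cal,uv,z):
    K=cal['intrinsics'];uv=np.atleast_2d(uv).astype(float)
    d=np.c_[(uv[:,0]-K[0,2])/K[0,0],-(uv[:,1]-K[1,2])/K[1,1],-np.ones(len(uv))]
    d=R.from_rotvec(cal['orientation']).apply(d); p=cal['xyz']
    return p+d*((z-p[2])/d[:,2])[:,None]
def px(cal,P):
    P=np.atleast_2d(P);K=cal['intrinsics']
    c=R.from_rotvec(cal['orientation']).inv().apply(P-cal['xyz'])
    return np.c_[K[0,2]+K[0,0]*c[:,0]/-c[:,2],K[1,2]+K[1,1]*-c[:,1]/-c[:,2]]
E
python3 - <<'E'
from h import *
np.set_printoptions(precision=4,suppress=True)
c=robot.get_calibration('top'); s=robot.get_calibration('side')
f=lambda p,k,o:(np.array(p)+.5)/k-.5+np.array(o)
r=w(c,f([(130,65),(583,185),(550,305),(100,185)],8,(365,165)),.034)
print('rack',r,r.mean(0),[np.linalg.norm(r[i]-r[(i+1)%4]) for i in range(4)])
d=(r[0]+r[3]-r[1]-r[2]); print('rack yaw of long axis',np.arctan2(d[1],d[0]))
k=w(c,f([(303,153),(410,178)],8,(365,165)),.078);print('head',k,k.mean(0),np.linalg.norm(k[0]-k[1]))
b=w(c,f([(120,55),(575,130),(512,505),(45,432)],6,(220,145)),.1)
print('box',b,b.mean(0),[np.linalg.norm(b[i]-b[(i+1)%4]) for i in range(4)])
d=(b[0]+b[3]-b[1]-b[2]); print('box y-axis dir',np.arctan2(d[1],d[0]))
m=w(c,f([(352,337),(462,347),(447,460),(335,445),(397,394)],6,(220,145)),.106);print('plate',m,m[:4].mean(0))
# side check
print('side head', w(s,f([(271,80),(263,295)],6,(310,240)),.078))
o=robot.get_obs(); print(R.from_rotvec(o['eef_rot']).as_matrix())
E
```

```text
rack [[ 0.6566 -0.1874  0.034 ]
 [ 0.6044 -0.3685  0.034 ]
 [ 0.5553 -0.3525  0.034 ]
 [ 0.607  -0.1736  0.034 ]] [ 0.6058 -0.2705  0.034 ] [np.float64(0.1884910146422313), np.float64(0.051626345764352384), np.float64(0.1862706803294096), np.float64(0.051572375027755045)]
rack yaw of long axis 1.28964940516968
head [[ 0.6091 -0.249   0.078 ]
 [ 0.5985 -0.2906  0.078 ]] [ 0.6038 -0.2698  0.078 ] 0.04292760234320197
box [[0.7072 0.2614 0.1   ]
 [0.6635 0.0239 0.1   ]
 [0.4672 0.058  0.1   ]
 [0.508  0.2962 0.1   ]] [0.5865 0.1599 0.1   ] [np.float64(0.24145510705139153), np.float64(0.19924312173048353), np.float64(0.24168556430648214), np.float64(0.2022171472538264)]
box y-axis dir 1.3951843692896397
plate [[0.5542 0.1391 0.106 ]
 [0.5482 0.0828 0.106 ]
 [0.4899 0.0906 0.106 ]
 [0.4983 0.1475 0.106 ]
 [0.5242 0.116  0.106 ]] [0.5226 0.115  0.106 ]
side head [[ 0.6269 -0.2027  0.078 ]
 [ 0.5959 -0.3135  0.078 ]]
[[-0.0003  0.3436 -0.9391]
 [ 0.0013 -0.9391 -0.3436]
 [-1.     -0.0014 -0.0001]]
```

```bash
python3 - <<'E'
from h import *
np.set_printoptions(precision=4,suppress=True)
c=robot.get_calibration('wrist');o=robot.get_obs()
Rt=R.from_rotvec(o['eef_rot']);p=o['eef_pos']
for d in (0,.06,.12,.17): print(px(c,p+Rt.apply([d,0,0])))
print(Rt.inv().apply(np.array([.604,-.270,.19])-p))
E
```

```text
[[317.1301 249.5894]]
[[317.2721 211.6647]]
[[317.3594 188.3707]]
[[317.41  174.873]]
[ 0.0281 -0.1384 -0.4744]
```

```bash
python3 -m inch '[[[-0.09,0,0,0.003,-0.014,-0.047,0.07],[-0.19,0,0,0.006,-0.028,-0.095,0.07],[-0.28,0,0,0.008,-0.042,-0.142,0.07],[-0.38,0,0,0.011,-0.055,-0.19,0.07],[-0.47,0,0,0.014,-0.069,-0.237,0.07],[-0.56,0,0,0.017,-0.083,-0.285,0.07],[-0.66,0,0,0.02,-0.097,-0.332,0.07],[-0.75,0,0,0.022,-0.11,-0.38,0.07],[-0.85,0,0,0.025,-0.124,-0.427,0.07],[-0.94,0,0,0.028,-0.138,-0.474,0.07],[-0.94,0,0,0.028,-0.138,-0.474,0.07],[-0.94,0,0,0.028,-0.138,-0.474,0.07],[-0.94,0,0,0.028,-0.138,-0.474,0.07]]]'
python3 - <<'E'
from h import *
c=robot.get_calibration('wrist'); im=snap('wrist','w1.png')
import pickle; pickle.dump(c,open('w1.pkl','wb')); o=robot.get_obs();print(o['qpos'],o['joint_vel'],o['ft_force'])
E
```

```text
clock: 1.78
eef_pos: [0.603, -0.2714, 0.1901]
eef_rot: [1.414, 1.064, -1.414]
ft_force: [-0.7, 0.4, 0.1]
finger_gap: 0.07
[-5.01060835e-01  3.09062969e-01  1.33507001e+00  8.57460478e-04
  1.49832978e+00 -2.19219301e-01] [-0.00132401 -0.00165468 -0.00251059  0.00077382 -0.00216716 -0.00069378] [-0.37227178 -0.00895889  0.93462576]
```

View pics/w1.png

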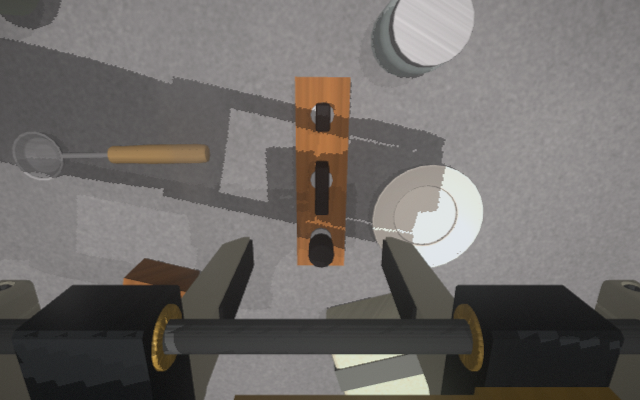

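The wrist view shows the tab at (323,117), the long bar head at (322,188) and the knob at (321,250). The saucer is on the right at (428,215). I'll zoom in on the bar.

```bash
python3 - <<'E'
from h import *
a=cv2.imread('pics/w1.png')[70:270,285:360]
cv2.imwrite('pics/w1c.png',cv2.convertScaleAbs(cv2.resize(a[70:160],None,fx=6.6,fy=6.6,interpolation=cv2.INTER_CUBIC),alpha=1.8,beta=10))
E
```

```text
(no output)
```

View pics/w1c.png

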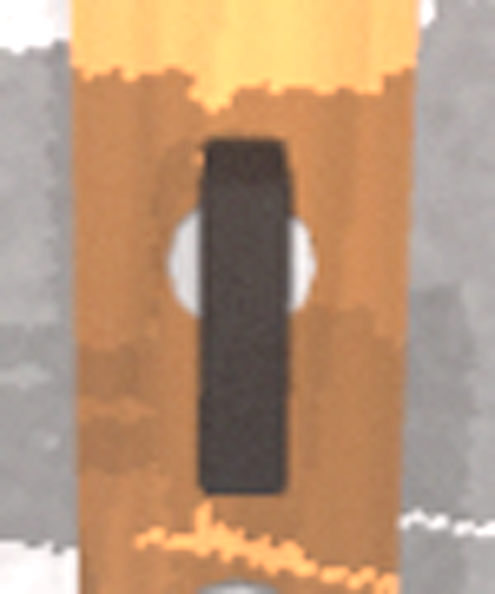

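```bash
python3 - <<'E'
from h import *
import pickle
np.set_printoptions(precision=4,suppress=True)
c=pickle.load(open('w1.pkl','rb'));o=robot.get_obs()
f=lambda p,k,off:(np.array(p)+.5)/k-.5+np.array(off)
h=w(c,f([(201,182),(290,182),(288,493),(199,493)],6.6,(285,140)),.078)
print(h,h.mean(0),[np.linalg.norm(h[i]-h[(i+1)%4]) for i in range(4)])
d=h[0]+h[1]-h[2]-h[3];a=np.arctan2(d[1],d[0]);print('y dir',a)
r=w(c,f([(74,80),(415,80),(400,590),(78,590)],6.6,(285,140)),.034)
dl=r[0]-r[3];dr=r[1]-r[2];print('rack edges',np.arctan2(dl[1],dl[0]),np.arctan2(dr[1],dr[0]),np.linalg.norm(r[0]-r[1]),np.linalg.norm(r[3]-r[2]))
Rt=R.from_rotvec(o['eef_rot']);T=Rt.as_matrix();print('tool y dir',np.arctan2(T[1,1],T[0,1]),T[2])
m=h.mean(0);m[2]=.045
print('shift',Rt.inv().apply(m-o['eef_pos']))
E
```

```text
[[ 0.6056 -0.2495  0.078 ]
 [ 0.6164 -0.2527  0.078 ]
 [ 0.6048 -0.2932  0.078 ]
 [ 0.5935 -0.2899  0.078 ]] [ 0.6051 -0.2713  0.078 ] [np.float64(0.01131941183390591), np.float64(0.042108064384106976), np.float64(0.011819944289987151), np.float64(0.04211349803338537)]
y dir 1.2857563743981015
rack edges 1.2769593051347272 1.2854525235405947 0.04955669338533059 0.05023647935828683
tool y dir -0.281903649803133 [-1.     -0.0007 -0.001 ]
shift [ 0.1453  0.002  -0.0006]
```

```bash
python3 -m inch '[[[0,0,0,0.03,0.002,-0.0005,0.06],[0,0,0,0.06,0.002,-0.0005,0.06],[0,0,0,0.09,0.002,-0.0005,0.06],[0,0,0,0.115,0.002,-0.0005,0.06],[0,0,0,0.135,0.002,-0.0005,0.06],[0,0,0,0.145,0.002,-0.0005,0.06],[0,0,0,0.145,0.002,-0.0005,0.06],[0,0,0,0.145,0.002,-0.0005,0.06]]]'
python3 - <<'E'
from h import *
snap('wrist','w2.png')
E
```

```text
clock: 2.82
eef_pos: [0.6058, -0.2719, 0.0466]
eef_rot: [1.415, 1.062, -1.413]
ft_force: [-0.7, -0.3, 0.1]
finger_gap: 0.06
```

View pics/w2.png

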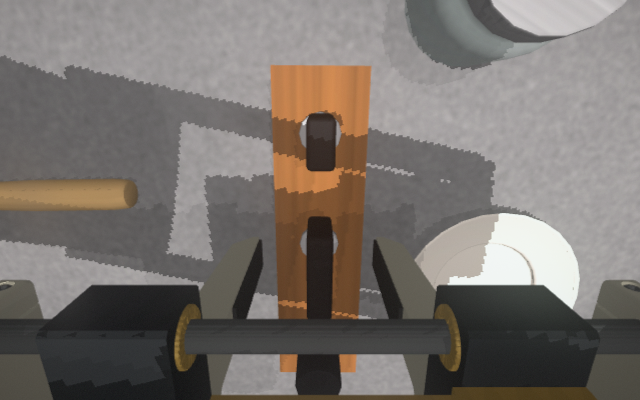

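The bar head sits centred between the open pads, at (320,260). I'll close firmly on it.

```bash
python3 -m inch '[[[0,0,0,0,0,0,0.03],[0,0,0,0,0,0,0.015],[0,0,0,0,0,0,0.005],[0,0,0,0,0,0,0.0],[0,0,0,0,0,0,0.0],[0,0,0,0,0,0,0.0]]]' 55
```

```text
clock: 3.62
eef_pos: [0.6059, -0.2719, 0.0466]
eef_rot: [1.415, 1.062, -1.413]
ft_force: [-0.1, -0.1, -0.4]
finger_gap: 0.0117
```

```bash
python3 -m inch '[[[0,0,0,-0.01,0,0,0.0],[0,0,0,-0.025,0,0,0.0],[0,0,0,-0.045,0,0,0.0],[0,0,0,-0.07,0,0,0.0],[0,0,0,-0.1,0,0,0.0],[0,0,0,-0.13,0,0,0.0],[0,0,0,-0.15,0,0,0.0],[0,0,0,-0.16,0,0,0.0],[0,0,0,-0.16,0,0,0.0]]]'
python3 - <<'E'
from h import *
np.set_printoptions(precision=4,suppress=True)
snap('wrist','w3.png'); a=snap('side','s3.png')
cv2.imwrite('pics/s3c.png',cv2.resize(a[180:340,290:430],None,fx=4,fy=3.7))
o=robot.get_obs();Rt=R.from_rotvec(o['eef_rot']);T=Rt.as_matrix();print(o['finger_gap'],'tool y dir',np.arctan2(T[1,1],T[0,1]),T[2])
print(Rt.inv().apply(np.array([.5235,.1155,.2066])-o['eef_pos']))
E
```

```text
clock: 4.75
eef_pos: [0.6059, -0.2721, 0.2072]
eef_rot: [1.415, 1.061, -1.412]
ft_force: [0.4, -0.3, -1.0]
finger_gap: 0.0116
0.011498528866035558 tool y dir -0.28180906649391596 [-1.     -0.0007 -0.001 ]
[-0.0009 -0.186  -0.3491]
```

View pics/s3c.png

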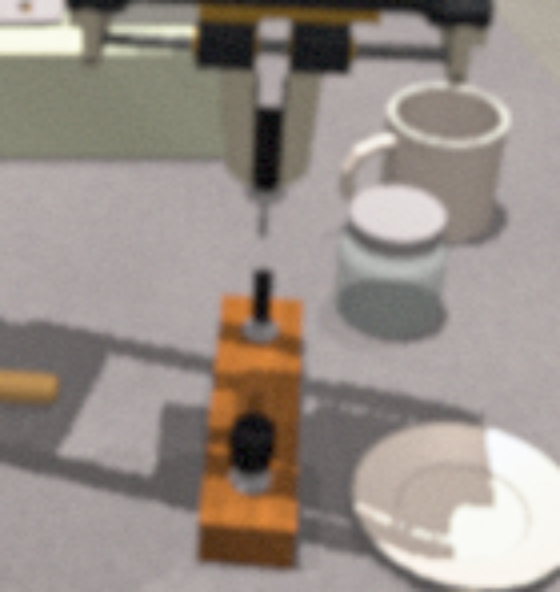

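View pics/w3.png

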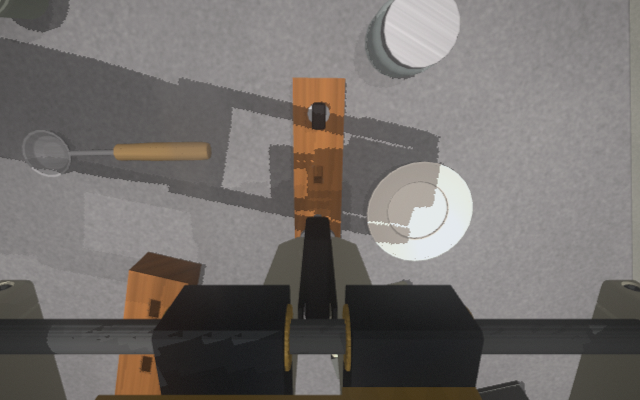

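The key is held upright in the gripper and clear of the rack, and the tab and knob keys haven't moved. Next I'll go to a viewing pose just short of the lock, with the yaw matched to the box.

```bash
python3 -m inch '[[[-0.01,0,0,0,-0.018,-0.031,0],[-0.02,0,0,0,-0.037,-0.062,0],[-0.03,0,0,0,-0.055,-0.094,0],[-0.04,0,0,0,-0.073,-0.126,0],[-0.05,0,0,0,-0.092,-0.157,0],[-0.06,0,0,0,-0.11,-0.189,0],[-0.075,0,0,0,-0.129,-0.22,0],[-0.085,0,0,0,-0.147,-0.252,0],[-0.095,0,0,0,-0.166,-0.283,0],[-0.106,0,0,0,-0.184,-0.315,0],[-0.106,0,0,0,-0.184,-0.315,0],[-0.106,0,0,0,-0.184,-0.315,0],[-0.106,0,0,0,-0.184,-0.315,0]]]'
python3 - <<'E'
from h import *
import pickle
np.set_printoptions(precision=4,suppress=True)
c=robot.get_calibration('wrist');a=snap('wrist','w4.png');pickle.dump(c,open('w4.pkl','wb'))
q=px(c,[.5235,.1155,.106])[0];print(q);x,y=int(q[0]),int(q[1])
cv2.imwrite('pics/w4c.png',cv2.resize(a[y-45:y+45,x-50:x+50],None,fx=6,fy=6,interpolation=cv2.INTER_CUBIC)); print(x-50,y-45)
E
```

```text
clock: 6.48
eef_pos: [0.516, 0.0811, 0.2052]
eef_rot: [1.338, 1.122, -1.339]
ft_force: [0.8, 0.4, 0.2]
finger_gap: 0.0119
[321.3092 154.2395]
271 109
```

View pics/w4.png

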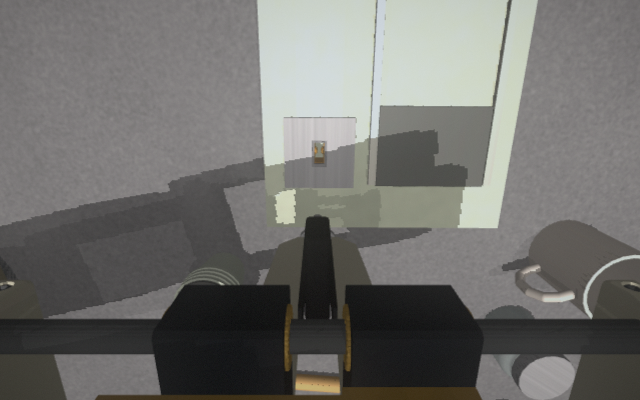

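View pics/w4c.png

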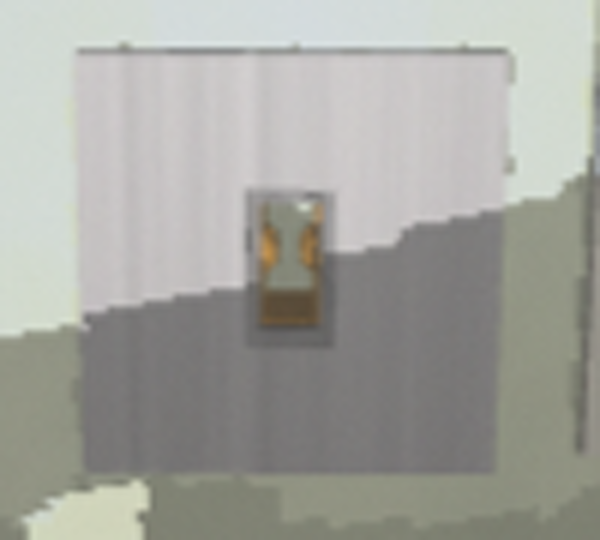

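The keyhole shows clearly at (319,153), and the plate edges run parallel to the image axes. I'll refine its position and check how the key sits in the hand.

```bash
python3 - <<'E'
from h import *
import pickle
np.set_printoptions(precision=4,suppress=True)
c=pickle.load(open('w4.pkl','rb'));o=robot.get_obs()
f=lambda p,k,off:(np.array(p)+.5)/k-.5+np.array(off)
m=w(c,f([(77,50),(507,50),(496,471),(84,471),(246,188),(335,188),(335,347),(246,347)],6,(271,109)),.106)
print('plate',m[:4].mean(0),[np.linalg.norm(m[i]-m[(i+1)%4]) for i in range(4)],'hole',m[4:].mean(0))
for i in (0,4):
  d=m[i]+m[i+1]-m[i+2]-m[i+3];print('ydir',np.arctan2(d[1],d[0])-np.pi/2)
  d=m[i+1]+m[i+2]-m[i]-m[i+3];print('xdir',np.arctan2(d[1],d[0]))
Rt=R.from_rotvec(o['eef_rot']);T=Rt.as_matrix();print('tool y dir',np.arctan2(T[1,1],T[0,1]),T[2])
# key offset in tool at grasp
Rg=R.from_rotvec([1.415,1.062,-1.413]);print('key in tool at grasp',Rg.inv().apply(np.array([.6051,-.2713,.064])-[.6059,-.2719,.0466]))
hole=m[4:].mean(0);print('hole in tool',Rt.inv().apply(hole-o['eef_pos']))
print('pred head far edge (c,L,R)',px(c,o['eef_pos']+Rt.apply([[-.0314,y,-.022] for y in(0,-.006,.006)])))
a=cv2.imread('pics/w4.png')[195:335,270:370]
cv2.imwrite('pics/w4d.png',cv2.convertScaleAbs(cv2.resize(a,None,fx=4,fy=4,interpolation=cv2.INTER_CUBIC),alpha=2.2,beta=10))
E
```

```text
plate [0.5219 0.1167 0.106 ] [np.float64(0.054870058191993754), np.float64(0.05575893334232998), np.float64(0.0559515246292436), np.float64(0.055791525513034415)] hole [0.5218 0.1165 0.106 ]
ydir -0.18116818908967636
xdir -0.17768567113090203
ydir -0.17651446892306688
xdir -0.17768534077793244
tool y dir -0.17724315364277812 [-1.     -0.0011 -0.0007]
key in tool at grasp [-0.0174 -0.0009 -0.0004]
hole in tool [ 0.0993 -0.0004 -0.0358]
pred head far edge (c,L,R) [[321.1353 237.9483]
 [307.2597 237.9516]
 [335.0127 237.9451]]
```

View pics/w4d.png

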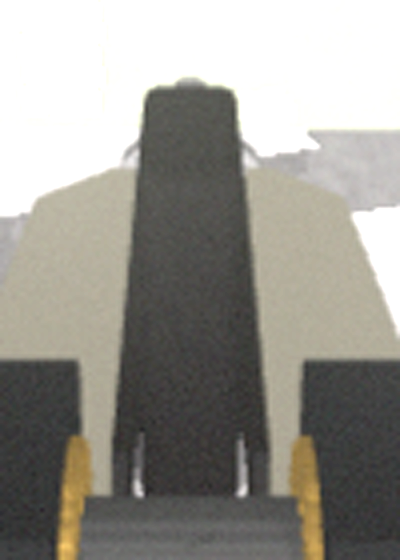

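```bash
python3 - <<'E'
from h import *
import pickle
np.set_printoptions(precision=4,suppress=True)
o=robot.get_obs();Rt=R.from_rotvec(o['eef_rot'])
def rep(n,c,p,Rt):
    print(n,Rt.inv().apply(c['xyz']-p),(Rt.inv()*R.from_rotvec(c['orientation'])).as_rotvec(),px(c,p+Rt.apply([[0,0,0],[.1,0,0]])).ravel())
rep('w4',pickle.load(open('w4.pkl','rb')),o['eef_pos'],Rt)
rep('now',robot.get_calibration('wrist'),o['eef_pos'],Rt)
rep('w1',pickle.load(open('w1.pkl','rb')),np.array([.603,-.2714,.1901]),R.from_rotvec([1.414,1.064,-1.414]))
rep('st',{'xyz':np.array([ 0.2831385 , -0.53544291,  0.38308138]),'orientation':np.array([-0.26317254,  0.18820863, -1.21067491]),'intrinsics':robot.get_calibration('wrist')['intrinsics']},np.array([ 0.20603403, -0.56290011,  0.2175929 ]),R.from_rotvec([2.03120514,  0.36188328, -2.03157692]))
print(o['qpos'])
E
```

```text
w4 [-0.1652 -0.0015 -0.0825] [-1.4287 -1.4277  1.0489] [320.4583 251.208  319.4987 196.2968]
now [-0.1654 -0.0014 -0.0825] [-1.4284 -1.4278  1.049 ] [320.3255 251.1081 319.3886 196.2726]
w1 [-0.1654 -0.0013 -0.0823] [-1.4284 -1.4279  1.049 ] [320.0842 250.7319 319.2219 196.018 ]
st [-0.1655  0.0004 -0.0819] [-1.4296 -1.4288  1.048 ] [316.9883 249.4868 317.2109 195.0236]
[ 0.0571 -0.0731  1.7199  0.001   1.4957  0.2343]
```

```bash
python3 -m inch '[[[0,0,0,0,0.0012,-0.015,0],[0,0,0,0.005,0.0012,-0.03,0],[0,0,0,0.015,0.0012,-0.0354,0],[0,0,0,0.03,0.0012,-0.0354,0],[0,0,0,0.045,0.0012,-0.0354,0],[0,0,0,0.053,0.0012,-0.0354,0],[0,0,0,0.053,0.0012,-0.0354,0],[0,0,0,0.053,0.0012,-0.0354,0]]]'
python3 - <<'E'
from h import *
import pickle
np.set_printoptions(precision=4,suppress=True)
c=robot.get_calibration('wrist');a=snap('wrist','w5.png');pickle.dump(c,open('w5.pkl','wb'))
cv2.imwrite('pics/w5c.png',cv2.convertScaleAbs(cv2.resize(a[120:260,240:390],None,fx=4.2,fy=4.2,interpolation=cv2.INTER_CUBIC),alpha=1.5))
s=snap('side','s5.png');q=px(robot.get_calibration('side'),[.5218,.1165,.106])[0];x,y=q.astype(int);print(q)
cv2.imwrite('pics/s5c.png',cv2.resize(s[y-30:y+20,x-30:x+30],None,fx=10,fy=10,interpolation=cv2.INTER_CUBIC))
o=robot.get_obs();Rt=R.from_rotvec(o['eef_rot']);print(Rt.inv().apply(np.array([.5218,.1165,.106])-o['eef_pos']),Rt.as_matrix()[2],o['ft_force'])
E
```

```text
clock: 7.52
eef_pos: [0.5238, 0.1157, 0.1528]
eef_rot: [1.339, 1.121, -1.338]
ft_force: [-0.3, 0.4, 0.5]
finger_gap: 0.0119
[294.8816 181.287 ]
[ 0.0471 -0.0022 -0.0003] [-1.      0.0002 -0.0011] [-0.417   0.47   -0.6038]
```

View pics/w5c.png

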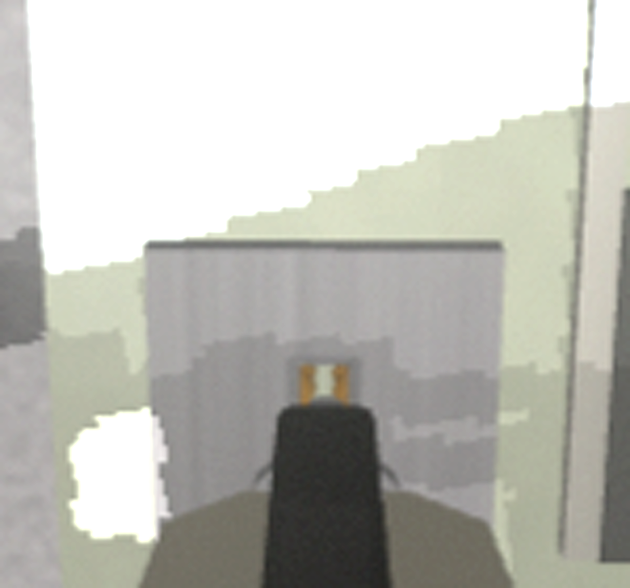

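View pics/s5c.png

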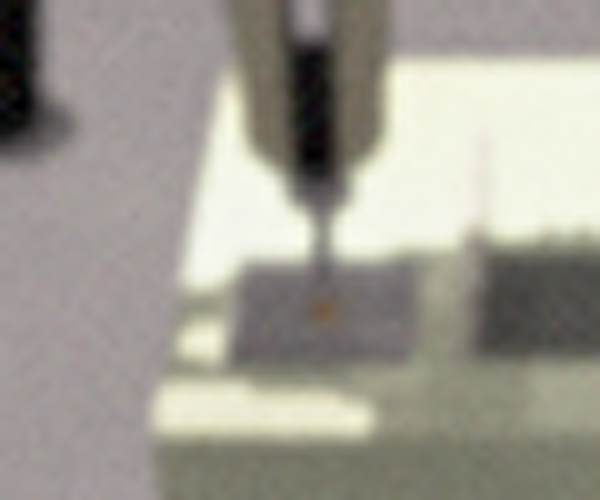

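```bash
python3 - <<'E'
from h import *
import pickle
np.set_printoptions(precision=4,suppress=True)
c=pickle.load(open('w5.pkl','rb'));o=robot.get_obs()
Rt=R.from_rotvec(o['eef_rot']);p=o['eef_pos']
f=lambda q:(np.array(q)+.5)/4.2-.5+np.array((240,120))
g=lambda q,z:Rt.inv().apply(w(c,f(q),z)-p)
print('hole L/R top',g([(289,358),(360,358)],.106))
print('plate top',g([(146,246),(502,246)],.106))
print('head far top edge',g([(272,470),(382,470)],p[2]+.0314))
print('head far bottom edge',g([(280,408),(375,408)],p[2]+.0034))
E
```

```text
hole L/R top [[ 0.0471 -0.0077 -0.0104]
 [ 0.0471  0.0035 -0.0104]]
plate top [[ 0.0471 -0.0297 -0.0287]
 [ 0.0472  0.0253 -0.0287]]
head far top edge [[-0.0314 -0.0073 -0.025 ]
 [-0.0314  0.004  -0.025 ]]
head far bottom edge [[-0.0034 -0.0074 -0.0211]
 [-0.0034  0.0042 -0.0211]]
```

The lateral mismatch is under 1 mm, well within the bevel. I'll make a small correction and lower gently.

```bash
python3 -m inch '[[[0,0,0,0.003,-0.0005,0.0005,0],[0,0,0,0.006,-0.0005,0.0005,0],[0,0,0,0.009,-0.0005,0.0005,0],[0,0,0,0.012,-0.0005,0.0005,0],[0,0,0,0.015,-0.0005,0.0005,0],[0,0,0,0.018,-0.0005,0.0005,0],[0,0,0,0.018,-0.0005,0.0005,0]]]'
```

```text
clock: 8.5
eef_pos: [0.5232, 0.1154, 0.1347]
eef_rot: [1.339, 1.121, -1.338]
ft_force: [0.3, 0.6, -0.3]
finger_gap: 0.0118
```

It went in 10 mm with no side force. Now I'll push past the pins with small yaw wiggles, 16 mm left.

```bash
python3 -m inch '[[[0,0,0,0.002,0,0,0],[0.05,0,0,0.004,0,0,0],[-0.05,0,0,0.006,0,0,0],[0.05,0,0,0.008,0,0,0],[-0.05,0,0,0.009,0,0,0],[0.05,0,0,0.01,0,0,0],[-0.05,0,0,0.011,0,0,0],[0,0,0,0.011,0,0,0]]]'
python3 - <<'E'
from h import *
o=robot.get_obs();print(o['ft_force'],o['ft_torque'],o['eef_pos'])
E
```

```text
clock: 9.5
eef_pos: [0.5237, 0.1154, 0.1241]
eef_rot: [1.34, 1.12, -1.337]
ft_force: [0.9, 0.0, 0.5]
finger_gap: 0.0115
[0.88749421 0.03160268 0.51875938] [-0.11112278 -0.37590026  0.02596524] [0.52367318 0.11537921 0.12406002]
```

```bash
python3 -m inch '[[[0.05,0,0,0.001,0,0,0],[-0.05,0,0,0.002,0,0,0],[0.05,0,0,0.003,0,0,0],[-0.05,0,0,0.004,0,0,0],[0.05,0,0,0.005,0,0,0],[-0.05,0,0,0.006,0,0,0],[0,0,0,0.006,0,0,0],[0,0,0,0.006,0,0,0]]]'
python3 - <<'E'
from h import *
import pickle
o=robot.get_obs();print(o['ft_force'],o['ft_torque'],o['eef_pos'])
c=robot.get_calibration('wrist');a=snap('wrist','w6.png');pickle.dump(c,open('w6.pkl','wb'))
s=snap('side','s6.png');x,y=294,181
cv2.imwrite('pics/s6c.png',cv2.resize(s[y-30:y+20,x-30:x+30],None,fx=10,fy=10,interpolation=cv2.INTER_CUBIC))
cv2.imwrite('pics/w6c.png',cv2.convertScaleAbs(cv2.resize(a[140:300,240:390],None,fx=3.7,fy=3.7,interpolation=cv2.INTER_CUBIC),alpha=1.5))
E
```

```text
clock: 10.5
eef_pos: [0.5239, 0.1154, 0.1185]
eef_rot: [1.34, 1.12, -1.337]
ft_force: [-1.2, -0.6, 3.7]
finger_gap: 0.0117
[-1.15025587 -0.6466876   3.68617019] [-0.14027522  0.28100068  0.01121761] [0.52386866 0.11537518 0.11851706]
```

View pics/s6c.png

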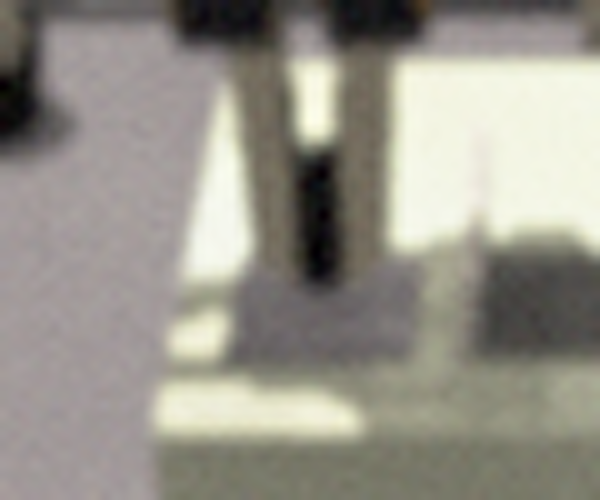

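View pics/w6c.png

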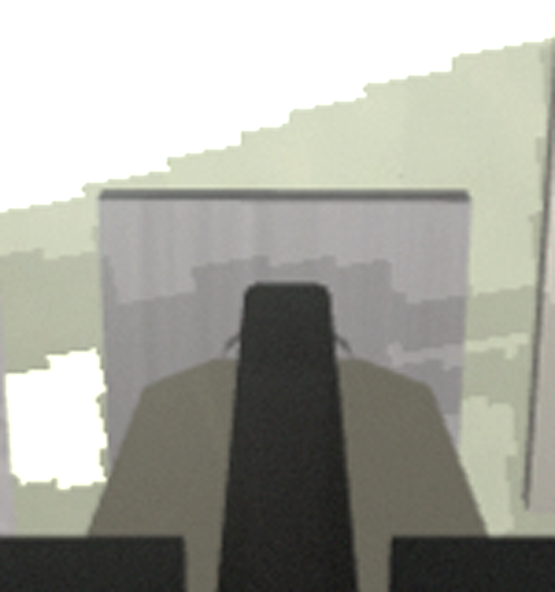

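The head hasn't shifted in the fingers: its front edge is still at row 217. The collar now appears to be at the plate, so I'll press 2 mm more to confirm the stop.

```bash
python3 -m inch '[[[0.03,0,0,0.0005,0,0,0],[-0.03,0,0,0.001,0,0,0],[0.03,0,0,0.0015,0,0,0],[0,0,0,0.002,0,0,0],[0,0,0,0.002,0,0,0]]]'
python3 - <<'E'
from h import *
o=robot.get_obs();print(o['ft_force'],o['ft_torque'],o['eef_pos'],o['qpos'])
E
```

```text
clock: 11.22
eef_pos: [0.5242, 0.1154, 0.1185]
eef_rot: [1.339, 1.12, -1.335]
ft_force: [-8.3, -1.5, 16.4]
finger_gap: 0.0119
[-8.30902443 -1.52957159 16.4130876 ] [-0.28246199  1.6117584  -0.06000676] [0.52418037 0.11544792 0.1184794 ] [1.20711173e-01 2.80624978e-02 1.78223751e+00 7.83037303e-04
 1.32885352e+00 2.95706270e-01]
```

The stop is solid: z holds at 0.1185 with 16 N of push. Now I'll turn clockwise (positive about tool x) in stages.

```bash
python3 -m inch '[[[0.08,0,0,0.0005,0,0,0],[0.16,0,0,0.0005,0,0,0],[0.24,0,0,0.0005,0,0,0],[0.32,0,0,0.0005,0,0,0],[0.4,0,0,0.0005,0,0,0],[0.5,0,0,0.0005,0,0,0],[0.6,0,0,0.0005,0,0,0],[0.6,0,0,0.0005,0,0,0]]]' 60
python3 - <<'E'
from h import *
o=robot.get_obs();T=R.from_rotvec(o['eef_rot']).as_matrix();print(o['ft_force'],o['ft_torque'],o['eef_pos'],np.arctan2(T[1,1],T[0,1]),T[2])
a=snap('wrist','w7.png')
E
```

```text
clock: 12.22
eef_pos: [0.5234, 0.1157, 0.1185]
eef_rot: [1.755, 0.737, -1.753]
ft_force: [-8.5, 0.4, 10.2]
finger_gap: 0.0118
[-8.46902169  0.4380899  10.24712227] [-1.80268026e-02  1.51743711e+00 -1.12556199e-03] [0.52341003 0.1157127  0.1185086 ] -0.7761552849992438 [-9.99998856e-01 -4.26910846e-04 -1.45107046e-03]
```

View pics/w7.png

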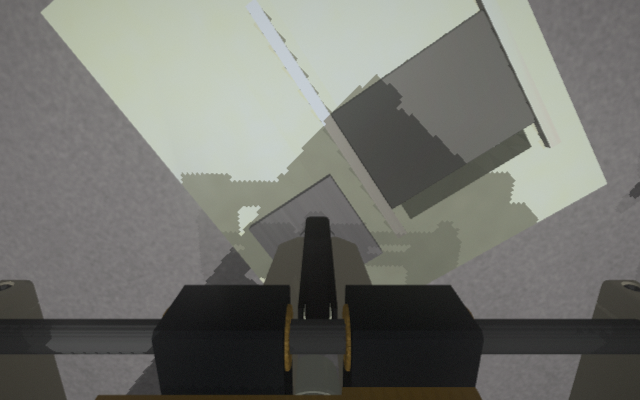

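The lock is turning and the shutter has started to slide, with a dark gap opening at (470,175). I'll continue to about 1.6 rad in total.

```bash
python3 -m inch '[[[0.1,0,0,0.0005,0,0,0],[0.2,0,0,0.0005,0,0,0],[0.3,0,0,0.0005,0,0,0],[0.4,0,0,0.0005,0,0,0],[0.5,0,0,0.0005,0,0,0],[0.6,0,0,0.0005,0,0,0],[0.7,0,0,0.0005,0,0,0],[0.8,0,0,0.0005,0,0,0],[0.88,0,0,0.0005,0,0,0],[0.95,0,0,0.0005,0,0,0],[1.02,0,0,0.0005,0,0,0],[1.02,0,0,0.0005,0,0,0],[1.02,0,0,0.0005,0,0,0]]]'
python3 - <<'E'
from h import *
o=robot.get_obs();T=R.from_rotvec(o['eef_rot']).as_matrix();print(o['ft_force'],o['ft_torque'],o['eef_pos'],np.arctan2(T[1,1],T[0,1]),T[2],o['qpos'])
a=snap('wrist','w8.png');a=snap('top','t8.png');cv2.imwrite('pics/t8c.png',cv2.resize(a[120:260,210:450],None,fx=3.3,fy=3.3,interpolation=cv2.INTER_CUBIC))
E
```

```text
clock: 13.9
eef_pos: [0.5229, 0.1167, 0.1185]
eef_rot: [-2.101, 0.233, 2.103]
ft_force: [-6.2, 3.5, 8.5]
finger_gap: 0.0115
[-6.24778403  3.50589161  8.50189149] [0.69678996 1.23001962 0.07783087] [0.52290071 0.11668471 0.11850705] -1.7942908483761633 [-9.99996142e-01 -2.65321070e-03  8.22838161e-04] [0.12187657 0.02753583 1.78272208 0.00285671 1.3312117  1.9154886 ]
```

View pics/w8.png

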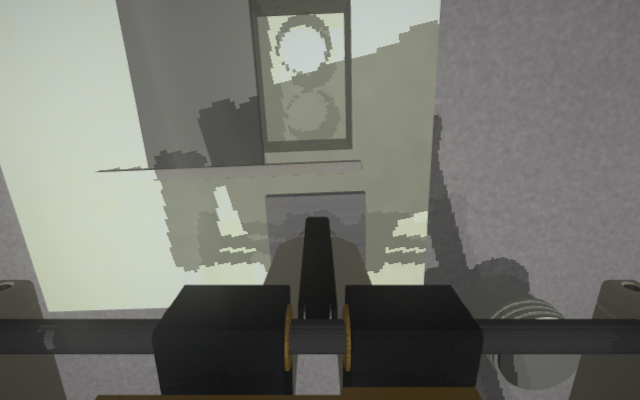

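View pics/t8c.png

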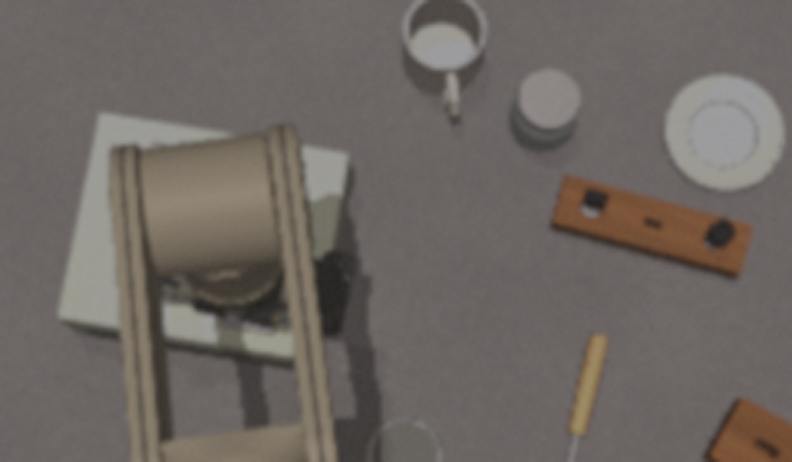

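The shutter is fully off the window and the capsules are visible at (303,48) and (310,115). The head is still aligned in the jaws, and the other keys and objects look unmoved. One last stability check, then I hand in.

```bash
python3 - <<'E'
from h import *
o=robot.get_obs();T=R.from_rotvec(o['eef_rot']).as_matrix();print(o['clock'],o['ft_force'],o['eef_pos'],np.arctan2(T[1,1],T[0,1]),abs(o['joint_vel']).max(),o['finger_gap'])
robot.finish_job()
E
```

```text
14.0 [-5.49186707  2.56087956  8.4015566 ] [0.52291558 0.11667701 0.11850746] -1.7943218585238299 0.0013406229860922015 0.011986169568931197
the job is handed in; nothing more can be done
```

I took the bar key out of the rack's middle socket, pushed it home in the lock with small yaw wiggles, and turned it about 1.62 rad clockwise. I handed in at 14.0 s, still gripping the key and holding it turned. `finish_job()` gave no verdict, so the result rests on these last checks:

- **Seating:** the key stopped hard with the tool at z = 0.1185 m under 16 N of push, which matches the collar resting on the plate. About 8 N of downward push was still on at the end.
- **Turn:** the lock's own angle isn't readable. After taking off the 0.15 rad of play it should be at about 1.47 rad, and the wrist picture shows the shutter fully off the capsules.
- **Grip:** the fingers read 11.5–12 mm on the 12 mm head with the force set to 60 N, and the arm was at rest.
- **Other objects:** in the last top view the tab and knob keys are in their sockets, and the mug, jar, saucer and spoon look unmoved. I didn't measure any of their positions. The napkins, stirrer cup and most of the cup stack were outside that crop, so I didn't check them.
- **Disagreements:** the wrist camera and the reported tool pose differed by about 1.5 mm. I lined the key up with the keyhole in the picture instead, and it went in with no side force for the first 10 mm. A side force of 5 to 8 N stayed on while pressing and turning.

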